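# Put the colour-coded wheel-nut sockets back in their holders

## Task

Clear up the tool stand after a demonstration: put the four colour-sleeved wheel-nut sockets away, each standing upright on the floor of the plug-in holder of its own colour, hexagon opening up as now. Set them down rather than dropping them, knock nothing over, and leave the bare chrome socket and the short bare black socket standing where they are.

Things in the scene. Friction and masses are not known exactly. Their poses are not given: they have to be found in the camera images.
- blue_socket_center (a point): Deep wheel-nut impact socket with a blue plastic sleeve, loose, standing upright on its black drive end with its hexagon opening upward; round, 85 mm tall, 28 mm across the sleeve (from 22 mm above its foot to the top), 27 mm across the bare foot below, 0.17 to 0.4 kg. The point is its centre, half-way up (42.5 mm above the foot); z runs up its axis.
- yellow_socket_center (a point): Deep wheel-nut impact socket with a yellow plastic sleeve, loose, standing upright on its black drive end with its hexagon opening upward; round, 85 mm tall, 30 mm across the sleeve (from 22 mm above its foot to the top), 28 mm across the bare foot below, 0.17 to 0.4 kg. The point is its centre, half-way up (42.5 mm above the foot); z runs up its axis.
- red_socket_center (a point): Deep wheel-nut impact socket with a red plastic sleeve, loose, standing upright on its black drive end with its hexagon opening upward; round, 85 mm tall, 33 mm across the sleeve (from 22 mm above its foot to the top), 30 mm across the bare foot below, 0.17 to 0.4 kg. The point is its centre, half-way up (42.5 mm above the foot); z runs up its axis.
- green_socket_center (a point): Deep wheel-nut impact socket with a green plastic sleeve, loose, standing upright on its black drive end with its hexagon opening upward; round, 85 mm tall, 36 mm across the sleeve (from 22 mm above its foot to the top), 30 mm across the bare foot below, 0.17 to 0.4 kg. The point is its centre, half-way up (42.5 mm above the foot); z runs up its axis.
- blue_holder: Fixed black plug-in holder with a blue rim and a blue floor pad: square foot 62 x 62 x 4 mm carrying a round open cup, 56 mm across outside, 45 mm bore, rim 20 mm above the table, inner floor 4 mm above the table. The four holders differ only in colour. Origin: centre of its underside, on the table; z up.
- yellow_holder: Fixed black plug-in holder with a yellow rim and a yellow floor pad: square foot 62 x 62 x 4 mm carrying a round open cup, 56 mm across outside, 45 mm bore, rim 20 mm above the table, inner floor 4 mm above the table. The four holders differ only in colour. Origin: centre of its underside, on the table; z up.
- red_holder: Fixed black plug-in holder with a red rim and a red floor pad: square foot 62 x 62 x 4 mm carrying a round open cup, 56 mm across outside, 45 mm bore, rim 20 mm above the table, inner floor 4 mm above the table. The four holders differ only in colour. Origin: centre of its underside, on the table; z up.
- green_holder: Fixed black plug-in holder with a green rim and a green floor pad: square foot 62 x 62 x 4 mm carrying a round open cup, 56 mm across outside, 45 mm bore, rim 20 mm above the table, inner floor 4 mm above the table. The four holders differ only in colour. Origin: centre of its underside, on the table; z up.
- chrome_socket_center (a point): Bystander: a bare bright chrome socket without sleeve, loose, standing upright, round, 78 mm tall, 28 mm across. The point is its centre, half-way up; z runs up its axis.
- short_socket_center (a point): Bystander: a short bare black impact socket without sleeve, loose, standing upright, round, 52 mm tall, 40 mm across. The point is its centre, half-way up; z runs up its axis.

How it is judged:
By the outcome, as a careful person would: the job done as asked, in the order asked, and still so for the second after the job is handed in, with the robot touching nothing.
It also fails if it takes over 96 s, if anything falls off the work surface, if the arm or the gripper's body presses on something with over 40 N, if the wrist force passes 120 N, or if a joint passes its speed limit or range.

## Robot

A 7-joint arm with a two-finger parallel gripper is mounted at the origin on the work surface. World frame = base frame: x ahead of the robot, y to its left, z up, the work surface at z = 0. Lengths are in m, angles in rad, forces in N, time in s.
With the tool pointing down it reaches from about 0.4 to 0.85 m from the base axis. Payload 10.4 kg.
Tool frame: the origin (TCP) lies at the very end of the fingers, on their centre line; the grasp point (between the pads) lies 19 mm behind it; z points along the fingers, y is the direction in which the jaws open and shut (so a half turn about z gives the same grasp; the last joint's range is limited). The gripper opens to 87 mm and grips with 3 to 60 N. Pads are 19 mm wide; open, the fingers measure 117 mm over their backs; the gripper's body (75 mm by 190 mm) begins 51 mm behind the grasp point.
Start: joints at [-1.209, 0.332, -0.065, 1.46, 0.022, 1.35, -0.088], TCP at [0.235, 0.579, 0.192] pointing down, gripper open.
Joint ranges: [-2.6, 2.6], [-0.5, 2.12], [-1.47, 1.34], [0.16, 2.42], [-1.27, 4.41], [0.06, 2.06], [-2.6, 2.6]. Speed limits (rad/s): [2.22, 2.22, 2.79, 2.79, 3.14, 3.14, 3.14].

## Interface

Orientations are given as a unit quaternion [x, y, z, w].
In Python, from bench import r, eyes, job gives the robot as it stands. The module is installed in compiled form; this text tells all that it offers.
- The arm moves only by the tool play_rows, never from a script. Its argument "motion" is a list of rows, each a list of 7 numbers: the shift along the tool's x, y, z as a fraction of full scale, then the turn, a rotation vector about the tool's x, y, z as a fraction of full scale, then the opening in per cent of the stroke, from 0 (shut) to 100 (fully open). A call has 1 to 5 rows; each row is the pose to reach, as a shift and turn from the pose commanded when the call began, along the tool's axes at that moment; what a row does not reach only later rows make up. Full scale, the value 1, is 0.2 m for a shift and 90 degrees for a turn. A row lasts 1/8 s, in which the tool goes at most 62.5 mm and 10.7 degrees, less where a joint would pass 70% of its speed; a pose out of reach is approached as far as the arm can. A call with a number of a shift or a turn outside -1 to 1 is refused whole. A call with a gripper value outside its range is refused whole. The fingers move at their own pace and stop on an object; "squeeze" is the grip in N (left out, the last holds). Time passes only in rows, so rows that repeat a pose let the fingers close. It gives the time, the measured TCP pose, the force and the opening at its end, in the units of the state.
- r.read_state(): the state, without advancing time (a new reading comes with each control period).
- eyes.camera(name): name is "scene" or "top" or "wrist"; returns a dict with "image" (384x512x3 uint8, red, green, blue), "mtx" (3x3 intrinsics, pixels), "R" (3x3) and "t" (3): a world point X has camera coordinates R X + t. Camera axes: x right, y down, z forward; pixel columns grow to the right and rows downward; lengths in m; the calibration is good to about 2 mm. A picture is of the moment at which its call begins. There is no depth.
- job.close_job(): hands the job in, once; it reports no verdict.
Trained networks look in a picture, given as the dict that the camera call returned (one of the last four; its "shot" number tells which), for a name from the list of things; names that differ only in an ending like _2 or _b are one class to them, and where a whole thing is asked for, a point or a joint stands for the part that bears it (a point fixed in the world has none). Each returns a list of dicts, best first, with "p" (0 to 1); they miss things now and then, are a little off and sometimes report something else, mostly with a low value. They report only what shows in the picture. A call takes as long as a camera call.
- eyes.regions_of(picture, label): "region" (384x512 bool, what is visible of it) and "xy" ([column, row] in pixels, amid what is visible of it).
- eyes.landmark_of(picture, label): "xy" ([column, row] in pixels: a listed point, or the origin of a listed thing).
The state is a dict: "time": time; "joint_positions": joint angles; "joint_vel": joint speeds; "joint_torque": joint torques, N m; "ee_pos": TCP position; "eef_rot": TCP orientation; "ft_force": force on the tool from outside, world axes, zero at the start; "torque": the same for the moment, N m; "width": finger opening in m.
Only numpy, scipy, OpenCV 4.12 (cv2) and the standard library are available. Lean on these libraries where they do the work, as an engineer would, in place of code of your own. Each camera call takes 0.05 s, during which the arm holds its last target. There are 200 camera calls.

## Working session

There is one attempt and no reset: what is moved stays moved. The work goes in short steps, Python scripts to look and compute and a tool call to move; the robot and the scene stay as the last step left them, time stands still between calls to the robot, and variables do not carry over. Pictures are saved under pics/ and viewed, about 12 in all and at most 16, crops included, and the job is handed in when it is done.

Besides the shell and the picture viewer there is one more tool, called as a command line: name --pt "numbers of a row" for each row, then --argument value for the rest. play_rows: Moves the arm, as the interface text tells. Shift numbers are shares of 0.2 m and turn numbers shares of 90 degrees, none past 1 either way. Its arguments: {"type":"object","properties":{"motion":{"type":"array","items":{"type":"array","items":{"type":"number"}}},"squeeze":{"type":"number"}},"required":["motion"]}

```bash
mkdir -p pics
cat > h.py <<'E'
import numpy as np, cv2
from bench import r, eyes, job
from scipy.spatial.transform import Rotation as Ro
def ray(c,uv):
    d=c["R"].T@np.linalg.inv(c["mtx"])@np.array([uv[0],uv[1],1.]); return -c["R"].T@c["t"], d
def atz(c,uv,z):
    o,d=ray(c,uv); return o+d*(z-o[2])/d[2]
def proj(c,X):
    p=c["mtx"]@(c["R"]@np.array(X)+c["t"]); return p[:2]/p[2]
def save(c,n): cv2.imwrite("pics/"+n,c["image"][:,:,::-1])
names=[a+"_socket_center" for a in "blue yellow red green chrome short".split()]+[a+"_holder" for a in "blue yellow red green".split()]
E
python3 - <<'E'
from h import *
s=r.read_state(); print({k:np.round(v,3) for k,v in s.items()})
cs={n:eyes.camera(n) for n in("top","scene")}
for n,c in cs.items():
    save(c,n+"1.png"); print(n, np.round(-c["R"].T@c["t"],3))
    for k in names:
        z=0 if "holder" in k else .039 if "chrome" in k else .026 if "short" in k else .0425
        for d in eyes.landmark_of(c,k)[:2]: print(k,round(d["p"],2),np.round(d["xy"]),np.round(atz(c,d["xy"],z),3))
cv2.imwrite("pics/both.png",np.vstack([cs["top"]["image"],cs["scene"]["image"]])[:,:,::-1])
E
```

```text
{'time': np.float64(0.0), 'joint_positions': array([-1.209,  0.333, -0.065,  1.461,  0.022,  1.35 , -0.089]), 'joint_vel': array([ 0.001, -0.001,  0.   ,  0.001, -0.   , -0.   , -0.   ]), 'joint_torque': array([ 0.0000e+00, -6.2325e+01,  2.5000e-02, -3.8991e+01, -6.1000e-02,
        4.0000e-02,  0.0000e+00]), 'ee_pos': array([0.234, 0.579, 0.192]), 'eef_rot': array([ 0.191,  0.982, -0.001, -0.   ]), 'ft_force': array([ 0.125, -0.109, -1.274]), 'torque': array([ 0.031, -0.006, -0.009]), 'width': np.float64(0.087)}
top [0.451 0.018 0.878]
blue_socket_center 0.88 [107. 244.] [0.438 0.306 0.042]
blue_socket_center 0.22 [341. 232.] [ 0.469 -0.17   0.042]
yellow_socket_center 0.57 [236. 166.] [0.602 0.048 0.042]
yellow_socket_center 0.54 [283. 239.] [ 0.453 -0.05   0.042]
red_socket_center 0.76 [410. 247.] [ 0.441 -0.31   0.042]
green_socket_center 0.95 [344. 232.] [ 0.469 -0.175  0.042]
chrome_socket_center 0.67 [169. 230.] [0.467 0.183 0.039]
short_socket_center 0.82 [219. 230.] [0.469 0.082 0.026]
blue_holder 0.74 [322. 160.] [ 0.625 -0.14   0.   ]
yellow_holder 0.58 [240. 165.] [0.613 
[... 158 characters left out ...]
0.   ]
scene [ 1.12  -0.415  0.577]
blue_socket_center 0.54 [323. 136.] [0.423 0.315 0.042]
blue_socket_center 0.49 [181. 202.] [ 0.462 -0.171  0.042]
yellow_socket_center 0.79 [222. 186.] [ 0.466 -0.063  0.042]
red_socket_center 0.95 [121. 222.] [ 0.451 -0.308  0.042]
green_socket_center 0.83 [180. 200.] [ 0.456 -0.172  0.042]
chrome_socket_center 0.59 [296. 157.] [0.463 0.173 0.039]
short_socket_center 0.6 [267. 174.] [0.466 0.072 0.026]
blue_holder 0.77 [231. 253.] [ 0.632 -0.144  0.   ]
yellow_holder 0.78 [294. 211.] [0.603 0.053 0.   ]
yellow_holder 0.6 [121. 220.] [ 0.389 -0.298  0.   ]
red_holder 0.94 [262. 235.] [ 0.627 -0.06   0.   ]
green_holder 0.59 [324. 200.] [0.614 0.141 0.   ]
```

View pics/top1.png

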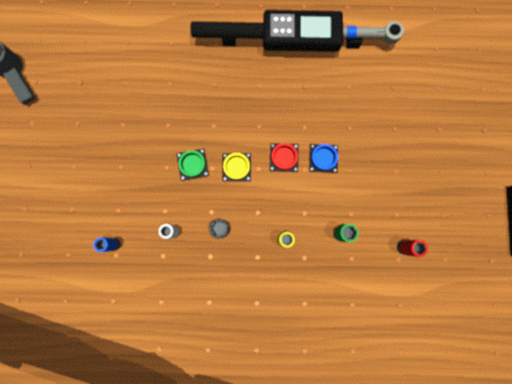

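View pics/scene1.png

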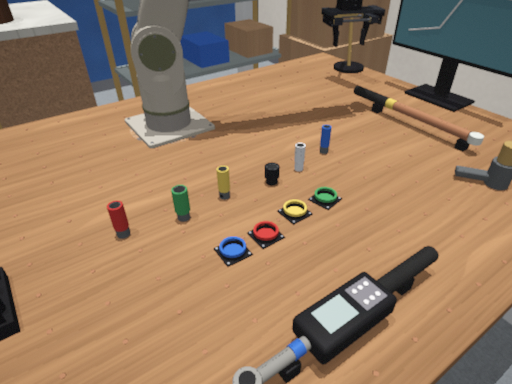

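The top view shows the socket tops from left to right: blue (102,244), chrome (167,231), short (220,229), yellow (287,240), green (347,233) and red (419,248). The holders sit at green (192,164), yellow (236,166), red (284,157) and blue (324,157), and the scene view agrees. I'll point the jaws along world x and start with blue.

```bash
cat >> h.py <<'E'
def go(X,prt=True):
    """fractions to bring TCP to X, pointing down, jaws along world x"""
    s=r.read_state(); R=Ro.from_quat(s["eef_rot"]).as_matrix()
    Rt=np.array([[0,1,0],[1,0,0],[0,0,-1.]])
    v=R.T@(np.array(X)-s["ee_pos"])/.2; w=Ro.from_matrix(R.T@Rt).as_rotvec()/(np.pi/2)
    w2=Ro.from_matrix(R.T@Rt@np.diag([-1,-1,1])).as_rotvec()/(np.pi/2)
    if np.linalg.norm(w2)<np.linalg.norm(w): w=w2
    print("go",np.round(X,4),np.round(v,3),np.round(w,3),"at",np.round(s["ee_pos"],4),"t",s["time"],"w",round(float(s["width"]),4),"F",np.round(s["ft_force"],1),"j7",round(s["joint_positions"][6],2))
HUE=dict(blue=(105,130),yellow=(24,34),red=(0,6),green=(50,85))
E
python3 - <<'E'
from h import *
go([.43,.31,.2])
E
```

```text
go [0.43 0.31 0.2 ] [-1.411 -0.881 -0.038] [ 0.    -0.     0.755] at [0.2346 0.5793 0.1925] t 1.1 w 0.087 F [-0.6 -0.8 -0.6] j7 -0.09
```

play_rows --pt "-0.7 -0.44 -0.02 0 0 0.5 70" --pt "-0.7 -0.44 -0.02 0 0 0.5 70" --pt "-0.7 -0.44 -0.02 0 0 0.5 70" --pt "-0.7 -0.44 -0.02 0 0 0.5 70" --pt "-0.7 -0.44 -0.02 0 0 0.5 70" --squeeze 25

```text
time: 1.72
ee_pos: [0.3314, 0.4451, 0.1967]
eef_rot: [0.553, 0.833, 0.0, -0.0]
ft_force: [-0.7, 0.4, 0.3]
width: 0.0616
```

```bash
python3 -c "
from h import *
go([.43,.31,.2])"
```

```text
go [0.43 0.31 0.2 ] [-0.814  0.191 -0.017] [ 0.    -0.     0.254] at [0.3314 0.4451 0.1967] t 1.725 w 0.0616 F [-0.7  0.4  0.3] j7 -0.6
```

play_rows --pt "-0.81 0.19 -0.02 0 0 0.254 70" --pt "-0.81 0.19 -0.02 0 0 0.254 70" --pt "-0.81 0.19 -0.02 0 0 0.254 70" --pt "-0.81 0.19 -0.02 0 0 0.254 70"

```text
time: 2.22
ee_pos: [0.4314, 0.3084, 0.2007]
eef_rot: [0.707, 0.707, 0.0, 0.0]
ft_force: [0.2, 0.1, -0.1]
width: 0.0608
```

```bash
cat >> h.py <<'E'
def look(name,items,fn=None):
    c=eyes.camera(name)
    if fn: save(c,fn)
    for k,z in items:
        for d in eyes.landmark_of(c,k)[:2]: print(name,k,round(d["p"],2),np.round(d["xy"]),np.round(atz(c,d["xy"],z),4))
    return c
E
python3 -c "
from h import *
go([.43,.31,.2])
c=look('wrist',[('blue_socket_center',.0425),('chrome_socket_center',.039)],'w1.png')
print(-c['R'].T@c['t'],c['R'])"
```

```text
go [0.43 0.31 0.2 ] [ 0.008 -0.007  0.003] [0.001 0.    0.   ] at [0.4314 0.3084 0.2007] t 2.225 w 0.0608 F [ 0.2  0.1 -0.1] j7 -0.68
wrist chrome_socket_center 0.59 [283. 278.] [0.4676 0.1821 0.039 ]
[0.43162434 0.37609947 0.39306201] [[ 9.99999731e-01 -2.45702363e-04  6.91778551e-04]
 [-4.10712808e-04 -9.68300051e-01  2.49789598e-01]
 [ 6.08475311e-04 -2.49789815e-01 -9.68299891e-01]]
```

View pics/w1.png

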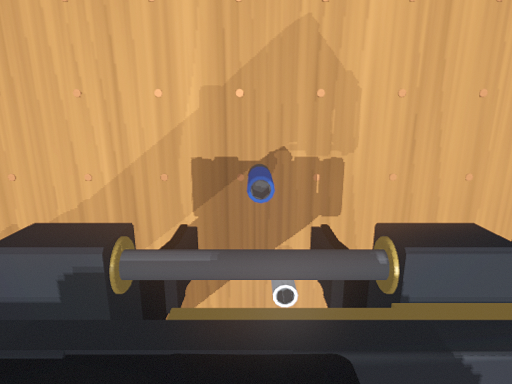

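The wrist view shows the blue socket with its opening at about (261,189), and chrome behind at (285,296). I'll refine positions by fitting the colour silhouette to the known cylinder shape, in all cameras.

```bash
cat >> h.py <<'E'
from scipy.optimize import least_squares
RAD=dict(blue=.014,yellow=.015,red=.0165,green=.018)
def fit(c,col,g,kind="socket",z0=0,rad=.045):
    """xy of coloured socket sleeve / holder rim near guess g from silhouette hull; z0: foot height"""
    hsv=cv2.cvtColor(c["image"],cv2.COLOR_RGB2HSV); a,b=HUE[col]
    m=cv2.inRange(hsv,(a,150,50),(b,255,255))
    if col=="red": m|=cv2.inRange(hsv,(172,150,50),(179,255,255))
    zs=(z0+.022,z0+.085) if kind=="socket" else (.02,)
    R=RAD[col] if kind=="socket" else .028
    th=np.linspace(0,2*np.pi,40,endpoint=False)
    def hull(p): 
        return cv2.convexHull(np.array([proj(c,(p[0]+R*np.cos(t),p[1]+R*np.sin(t),z)) for z in zs for t in th],np.float32))[:,0]
    roi=np.zeros_like(m); q=np.array([proj(c,(g[0]+rad*np.cos(t),g[1]+rad*np.sin(t),z)) for z in (zs[0],zs[-1]) for t in th],np.float32)
    cv2.fillConvexPoly(roi,cv2.convexHull(q).astype(np.int32),255); m&=roi
    m=cv2.morphologyEx(m,cv2.MORPH_OPEN,np.ones((2,2),np.uint8))
    n,l,st,_=cv2.connectedComponentsWithStats(m)
    if n<2: return None
    k=1+np.argmax(st[1:,4]); pts=np.argwhere(l==k)[:,::-1].astype(np.float32); H=cv2.convexHull(pts)[:,0]
    e=lambda P:np.r_[P.min(0),P.max(0)]; eo=e(H)+np.array([-.5,-.5,.5,.5])
    f=least_squares(lambda p:e(hull(p))-eo,g[:2],diff_step=1e-4,loss="soft_l1")
    return np.round(f.x,4),np.round(f.fun,1),int(st[k,4])
S=dict(blue=(.43,.31),yellow=(.46,-.055),red=(.446,-.309),green=(.464,-.173))
Hd=dict(blue=(.628,-.142),yellow=(.608,.048),red=(.628,-.058),green=(.612,.145))
E
python3 -c "
from h import *
for n in ('wrist','top','scene'):
    c=eyes.camera(n)
    for k in S:
        print(n,k,'S',fit(c,k,S[k]) if n!='wrist' or k=='blue' else '','H',fit(c,k,Hd[k],'holder') if n!='wrist' else '')"
```

```text
wrist blue S (array([0.4395, 0.3014]), array([ -1.1, -10.4,   1.1,   2. ]), 188) H 
wrist yellow S  H 
wrist red S  H 
wrist green S  H 
top blue S (array([0.4361, 0.2975]), array([-1.8, -0.9,  3. ,  0.8]), 168) H (array([ 0.6252, -0.1404]), array([-0. ,  0.2,  0. , -0.2]), 562)
top yellow S (array([ 0.4506, -0.0568]), array([-0.4,  0.7,  0.4, -0.7]), 118) H (array([0.6038, 0.0468]), array([ 0.4,  0.6, -0.4, -0.6]), 588)
top red S (array([ 0.4369, -0.3128]), array([-0.5, -0.2,  0.5,  0.2]), 270) H (array([ 0.6271, -0.0556]), array([ 0.4,  0.7, -0.4, -0.7]), 582)
top green S (array([ 0.4637, -0.1567]), array([-11.1,  -1.9,   2.4,   1.8]), 96) H (array([0.6077, 0.1419]), array([-0.1,  0.1,  0.1, -0.1]), 534)
scene blue S (array([0.4471, 0.3006]), array([-1.5, -3.3,  1.4,  1.5]), 146) H (array([ 0.6393, -0.1429]), array([ 0. ,  0.9, -0. , -0.7]), 399)
scene yellow S None H None
scene red S (array([ 0.4447, -0.3097]), array([-0.9, -2.8,  1. ,  1.4]), 370) H (array([ 0.6402, -0.0569]), array([ 0.2,  1.4, -0.2, -1. ]), 366)
scene green S None H None
```

```bash
sed -i 's/(a,150,50)/(a,110,20)/; s/(172,150,50)/(172,110,20)/; s/green=(50,85))/green=(45,90))/; s/yellow=(24,34)/yellow=(22,34)/; s/blue=(105,130)/blue=(100,130)/' h.py
python3 -c "
from h import *
cs=[]
for n in ('wrist','top','scene'):
    c=eyes.camera(n); cs.append(c)
    for k in S:
        print(n,k,'S',fit(c,k,S[k]) if n!='wrist' or k=='blue' else '','H',fit(c,k,Hd[k],'holder') if n!='wrist' else '')
print(atz(cs[0],(261,189.5),.085))
hsv=cv2.cvtColor(cs[0]['image'],cv2.COLOR_RGB2HSV)
for v in range(162,206,4): print(v,hsv[v,261],hsv[v,250])
hs=cv2.cvtColor(cs[2]['image'],cv2.COLOR_RGB2HSV)
print([hs[v,295].tolist() for v in range(200,222,2)],[hs[v,181].tolist() for v in range(184,220,4)])
T=[cv2.resize(cs[2]['image'][180:270,90:345],None,fx=3,fy=3),cv2.resize(cs[1]['image'][140:258,90:345],None,fx=3,fy=3)]
cv2.imwrite('pics/crop.png',np.vstack(T)[:600,:,::-1])
"
```

```text
wrist blue S (array([0.44  , 0.3023]), array([-0.6, -1.3,  0.6,  1. ]), 458) H 
wrist yellow S  H 
wrist red S  H 
wrist green S  H 
top blue S (array([0.436 , 0.3015]), array([-0.9, -0.9,  1.1,  0.8]), 200) H (array([ 0.6263, -0.1415]), array([ 0.5,  0.7, -0.5, -0.7]), 588)
top yellow S (array([ 0.4506, -0.0568]), array([-0.4,  0.7,  0.4, -0.7]), 143) H (array([0.6048, 0.0458]), array([ 0.9,  1.1, -0.9, -1. ]), 615)
top red S (array([ 0.4369, -0.3118]), array([ 0. , -0.2, -0. ,  0.2]), 292) H (array([ 0.626 , -0.0556]), array([ 0.4,  0.2, -0.4, -0.2]), 594)
top green S (array([ 0.4649, -0.1784]), array([-0.7, -0.3,  0.6,  0.3]), 191) H (array([0.6077, 0.1419]), array([ 0.9,  0.1, -0.9, -0.1]), 576)
scene blue S (array([0.4507, 0.2993]), array([-1. , -1.7,  0.9,  1.1]), 167) H (array([ 0.6393, -0.1429]), array([ 0. ,  0.9, -0. , -0.7]), 430)
scene yellow S (array([ 0.4618, -0.0557]), array([-0.9, -1.9,  1. ,  1.2]), 247) H (array([0.6168, 0.0453]), array([ 0.1,  1.7, -0.1, -1.2]), 319)
scene red S (array([ 0.4464, -0.3102]), array([-0.9, -1.3,  1. ,  0.9]), 388) H (array([ 0.6402, -0
[... 184 characters left out ...]
]), 236)
[0.43600575 0.30781034 0.085     ]
162 [ 15 141 137] [ 15 141 136]
166 [ 14 145 139] [ 14 147 139]
170 [117  99 113] [ 15 145 158]
174 [116 127 131] [ 15 143 162]
178 [116 129 130] [ 15 145 116]
182 [112 155 169] [  6  74 128]
186 [165   5 108] [160  47 113]
190 [ 0 14 92] [142  50 118]
194 [175  16  93] [122 100 166]
198 [ 9 43 78] [ 15 146 159]
202 [ 15  14 106] [ 15 144 156]
[[24, 129, 233], [24, 149, 128], [158, 44, 23], [24, 137, 209], [25, 124, 250], [25, 124, 251], [25, 124, 251], [24, 136, 212], [23, 150, 119], [135, 24, 21], [110, 12, 65]] [[27, 88, 169], [100, 12, 63], [68, 121, 150], [67, 133, 98], [69, 135, 98], [68, 135, 96], [68, 138, 96], [68, 138, 96], [100, 12, 62]]
```

View pics/crop.png

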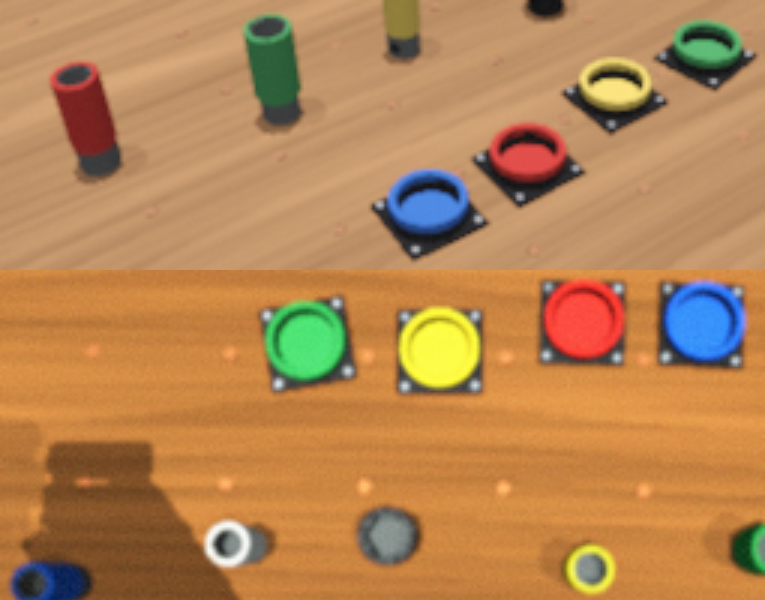

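The crops show the holder rims have coloured outer sides, which biases the scene camera toward itself. I'll trust the top and wrist views and check the wrist projection by overlay.

```bash
python3 -c "
from h import *
c=eyes.camera('wrist'); im=c['image'].copy()
big=cv2.resize(im[130:230,190:340],None,fx=5,fy=5,interpolation=cv2.INTER_NEAREST)
th=np.linspace(0,2*np.pi,60)
for (x,y),col in (((.436,.3075),(255,255,0)),((.438,.302),(255,0,0))):
  for z in (.085,.022):
    P=np.array([proj(c,(x+.014*np.cos(t),y+.014*np.sin(t),z)) for t in th]); P=((P-[190,130])*5+2.5).astype(int)
    cv2.polylines(big,[P],True,col,1)
cv2.imwrite('pics/ov.png',big[:,:,::-1])
"
```

```text
(no output)
```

View pics/ov.png

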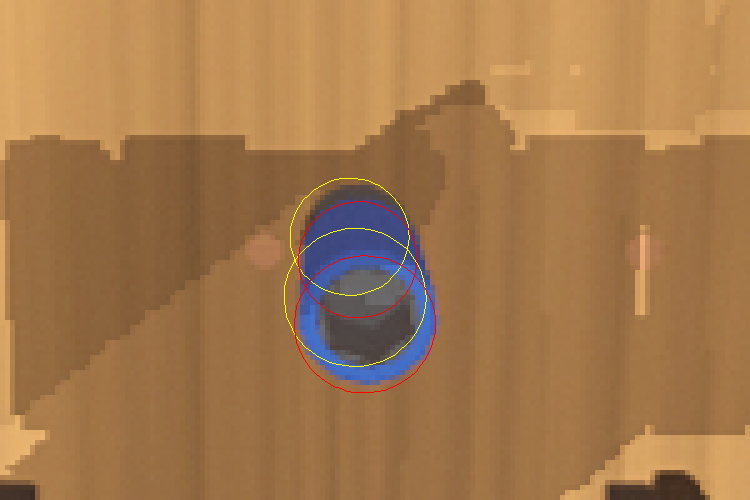

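The overlay puts the blue ring centre at about (366,322) in the crop, which is world (0.438, 0.303). Descending there.

```bash
python3 -c "
from h import *
go([.4385,.3035,.04])"
```

```text
go [0.4385 0.3035 0.04  ] [-0.039  0.046  0.802] [ 0.    -0.     0.002] at [0.4292 0.3113 0.2004] t 2.725 w 0.0606 F [ 0.4 -0.5 -0.6] j7 -0.69
```

play_rows --pt "-0.033 0.042 0.0 0 0 0 70" --pt "-0.033 0.042 0.27 0 0 0 70" --pt "-0.033 0.042 0.54 0 0 0 70" --pt "-0.033 0.042 0.8 0 0 0 70" --pt "-0.033 0.042 0.8 0 0 0 70"

```text
time: 3.35
ee_pos: [0.4362, 0.3018, 0.0375]
eef_rot: [0.707, 0.707, -0.004, 0.0]
ft_force: [-0.3, -0.3, 0.6]
width: 0.0609
```

play_rows --pt "0 0 0 0 0 0 15" --pt "0 0 0 0 0 0 15" --pt "0 0 0 0 0 0 15" --pt "0 0 0 0 0 0 15" --pt "0 0 0 0 0 0 15"

```text
time: 3.98
ee_pos: [0.4383, 0.3046, 0.0411]
eef_rot: [0.707, 0.708, 0.001, -0.0]
ft_force: [0.3, -0.4, 4.1]
width: 0.027
```

play_rows --pt "0 0 -0.2 0 0 0 15" --pt "0 0 -0.45 0 0 0 15" --pt "0 0 -0.75 0 0 0 15" --pt "-0.15 0.1 -0.75 0 0 0 15" --pt "-0.32 0.2 -0.75 0 0 0 15"

```text
time: 4.6
ee_pos: [0.4782, 0.24, 0.1907]
eef_rot: [0.706, 0.708, 0.0, -0.0]
ft_force: [1.5, -0.1, -4.3]
width: 0.0271
```

play_rows --pt "-0.25 0.12 0 0 0 0 15" --pt "-0.5 0.25 0 0 0 0 15" --pt "-0.75 0.37 0 0 0 0 15" --pt "-0.95 0.5 0 0 0 0 15" --pt "-0.95 0.5 0 0 0 0 15"

```text
time: 5.22
ee_pos: [0.5791, 0.0456, 0.1899]
eef_rot: [0.709, 0.705, -0.001, 0.001]
ft_force: [-0.4, 0.2, -2.8]
width: 0.0277
```

play_rows --pt "-0.25 0.1 0 0 0 0 15" --pt "-0.5 0.18 0 0 0 0 15" --pt "-0.75 0.24 0 0 0 0 15" --pt "-0.95 0.24 0 0 0 0 15" --pt "-0.95 0.24 0 0 0 0 15"

```text
time: 5.85
ee_pos: [0.6254, -0.1434, 0.1898]
eef_rot: [0.708, 0.706, -0.001, 0.0]
ft_force: [-0.2, 0.8, -2.9]
width: 0.0271
```

```bash
python3 -c "
from h import *
go([.626,-.141,.19])
c=eyes.camera('wrist'); save(c,'w2.png')
print(fit(c,'blue',Hd['blue'],'holder'))
z0=r.read_state()['ee_pos'][2]-.04; print(z0,fit(c,'blue',r.read_state()['ee_pos'],z0=z0))
for n in ('wrist',): look(n,[('blue_holder',0),('blue_socket_center',.1925)])
"
```

```text
go [ 0.626 -0.141  0.19 ] [ 0.012  0.003 -0.001] [-0.001  0.001 -0.002] at [ 0.6254 -0.1434  0.1898] t 5.85 w 0.0271 F [-0.2  0.8 -2.9] j7 0.31
(array([ 0.6325, -0.1419]), array([ 0.1, -0.6, -0.1,  0.6]), 1658)
0.1497635356054822 (array([ 0.6264, -0.1275]), array([ -2.3, -25.7,   2.3,   1.6]), 1748)
wrist blue_holder 0.88 [258. 172.] [ 0.6308 -0.1411  0.    ]
wrist blue_socket_center 0.62 [255. 224.] [ 0.6271 -0.1392  0.1925]
```

View pics/w2.png

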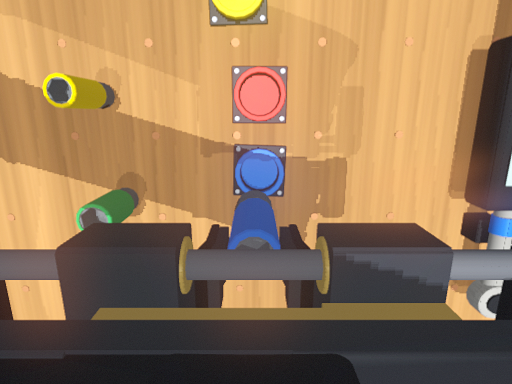

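The wrist view shows the held blue socket over its holder (260,172). I'll shift 5 mm in +x and lower in stages.

play_rows --pt "0.005 0.026 0 0 0 0 15" --pt "0.005 0.026 0.25 0 0 0 15" --pt "0.005 0.026 0.5 0 0 0 15" --pt "0.005 0.026 0.7 0 0 0 15" --pt "0.005 0.026 0.7 0 0 0 15"

```text
time: 6.68
ee_pos: [0.6302, -0.1369, 0.0478]
eef_rot: [0.706, 0.708, -0.002, -0.002]
ft_force: [-0.5, 0.9, -1.5]
width: 0.0272
```

```bash
python3 -c "
from h import *
go([.632,-.142,.044])
c=eyes.camera('scene');save(c,'s2.png')
cv2.imwrite('pics/s2c.png',cv2.resize(c['image'][150:290,130:330],None,fx=3,fy=3)[:,:,::-1])
go([.632,-.142,.044])
"
```

```text
go [ 0.632 -0.142  0.044] [-0.026  0.009  0.019] [-0.003 -0.001  0.002] at [ 0.6302 -0.1369  0.0478] t 6.675 w 0.0272 F [-0.5  0.9 -1.5] j7 0.35
go [ 0.632 -0.142  0.044] [-0.022  0.002  0.031] [-0.001 -0.     0.002] at [ 0.6317 -0.1376  0.0503] t 6.725 w 0.0269 F [ 0.1 -0.1 -2.4] j7 0.35
```

View pics/s2c.png

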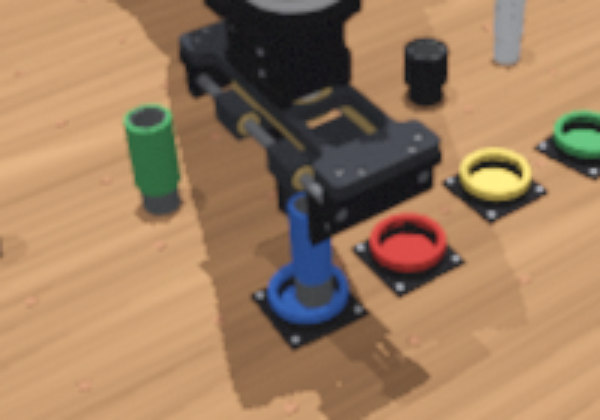

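The blue foot is inside the cup, about 4–5 mm toward +y. I'll correct that and set it down.

play_rows --pt "-0.022 0.0 0.0 0 0 0 15" --pt "-0.022 0.0 0.01 0 0 0 15" --pt "-0.022 0.0 0.02 0 0 0 15" --pt "-0.022 0.0 0.025 0 0 0 15" --pt "-0.022 0.0 0.025 0 0 0 15"

```text
time: 7.35
ee_pos: [0.6318, -0.1427, 0.0453]
eef_rot: [0.706, 0.708, -0.0, -0.0]
ft_force: [0.2, -0.2, -3.0]
width: 0.0273
```

play_rows --pt "0 0 0.004 0 0 0 15" --pt "0 0 0.008 0 0 0 15" --pt "0 0 0.008 0 0 0 15"

```text
time: 7.72
ee_pos: [0.6318, -0.1428, 0.0437]
eef_rot: [0.707, 0.708, -0.0, -0.0]
ft_force: [1.0, -0.7, -3.5]
width: 0.0272
```

play_rows --pt "0 0 0.004 0 0 0 15" --pt "0 0 0.008 0 0 0 15"

```text
time: 7.98
ee_pos: [0.6323, -0.143, 0.043]
eef_rot: [0.707, 0.708, 0.0, 0.0]
ft_force: [-2.1, -0.2, 8.2]
width: 0.0275
```

play_rows --pt "0 0 0.002 0 0 0 15" --pt "0 0 0.004 0 0 0 15"

```text
time: 8.22
ee_pos: [0.6326, -0.1431, 0.043]
eef_rot: [0.707, 0.708, 0.001, 0.001]
ft_force: [-3.1, 1.5, 12.0]
width: 0.0272
```

play_rows --pt "0 0 0 0 0 0 60" --pt "0 0 0 0 0 0 60" --pt "0 0 0 0 0 0 60" --pt "0 0 0 0 0 0 60"

```text
time: 8.72
ee_pos: [0.6318, -0.1428, 0.0413]
eef_rot: [0.707, 0.708, -0.0, -0.0]
ft_force: [0.2, -0.1, 0.5]
width: 0.051
```

play_rows --pt "0 0 -0.1 0 0 0 60" --pt "0 0 -0.3 0 0 0 60" --pt "0 0 -0.55 0 0 0 60" --pt "0 0 -0.78 0 0 0 60" --pt "0 0 -0.78 0 0 0 60"

```text
time: 9.35
ee_pos: [0.6339, -0.1438, 0.2032]
eef_rot: [0.707, 0.708, 0.003, 0.003]
ft_force: [0.7, 0.3, 0.2]
width: 0.0523
```

play_rows --pt "0.12 -0.25 0 0 0 0 60" --pt "0.24 -0.5 0 0 0 0 60" --pt "0.36 -0.75 0 0 0 0 60" --pt "0.43 -0.88 0 0 0 0 60" --pt "0.43 -0.88 0 0 0 0 60"

```text
time: 9.98
ee_pos: [0.4545, -0.0561, 0.1979]
eef_rot: [0.706, 0.708, 0.001, -0.0]
ft_force: [-0.5, -0.5, -0.3]
width: 0.0521
```

```bash
python3 -c "
from h import *
c=eyes.camera('wrist'); save(c,'w3.png')
for k in ('yellow','green'): print(k,fit(c,k,S[k]))
c=eyes.camera('top'); print('blue placed',fit(c,'blue',(.63,-.142),z0=.004))
save(c,'t3.png')
go([.455,-.057,.2])
"
```

```text
yellow (array([ 0.4546, -0.0564]), array([-0.4, -0.7,  0.4,  0.6]), 519)
green (array([ 0.4694, -0.1765]), array([ -0.3, -25.1,   0.3,   2.4]), 308)
blue placed (array([ 0.6247, -0.1388]), array([ 6.2,  2.4, -2.3, -4.9]), 547)
go [ 0.455 -0.057  0.2  ] [ 0.001 -0.005 -0.011] [ 0.001 -0.     0.001] at [ 0.456  -0.0573  0.1978] t 10.075 w 0.0523 F [-0.1 -0.8 -0.4] j7 -0.0
```

View pics/w3.png

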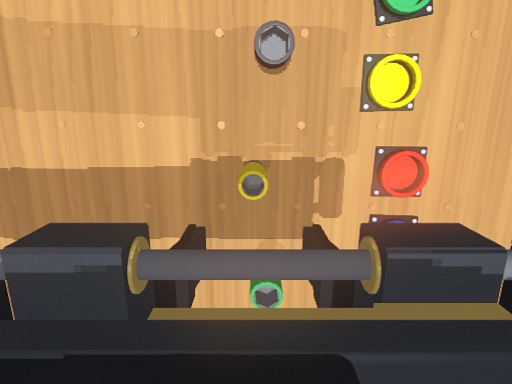

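The yellow socket is at (253,183) in the wrist view and directly under the tool. Descending and gripping.

play_rows --pt "0 -0.003 0.26 0 0 0 60" --pt "0 -0.003 0.52 0 0 0 60" --pt "0 -0.003 0.79 0 0 0 60" --pt "0 -0.003 0.79 0 0 0 60"

```text
time: 10.58
ee_pos: [0.4526, -0.0583, 0.0366]
eef_rot: [0.707, 0.707, -0.003, -0.002]
ft_force: [0.4, -0.5, 1.3]
width: 0.0523
```

play_rows --pt "0 0 0 0 0 0 15" --pt "0 0 0 0 0 0 15" --pt "0 0 0 0 0 0 15" --pt "0 0 0 0 0 0 15" --pt "0 0 0 0 0 0 15"

```text
time: 11.2
ee_pos: [0.456, -0.057, 0.0407]
eef_rot: [0.707, 0.708, 0.001, 0.0]
ft_force: [-2.2, -0.2, 8.2]
width: 0.029
```

play_rows --pt "0 0 -0.2 0 0 0 15" --pt "0 0 -0.45 0 0 0 15" --pt "0 0 -0.75 0 0 0 15" --pt "0.13 0.18 -0.75 0 0 0 15" --pt "0.26 0.38 -0.75 0 0 0 15"

```text
time: 11.82
ee_pos: [0.5323, -0.0041, 0.1911]
eef_rot: [0.707, 0.708, 0.002, 0.0]
ft_force: [0.4, 0.5, -2.4]
width: 0.0296
```

play_rows --pt "0.13 0.2 0 0 0 0 15" --pt "0.25 0.4 0 0 0 0 15" --pt "0.25 0.4 0 0 0 0 15" --pt "0.25 0.4 0 0 0 0 15"

```text
time: 12.32
ee_pos: [0.6104, 0.0445, 0.1892]
eef_rot: [0.707, 0.708, -0.001, -0.0]
ft_force: [-0.1, -0.7, -2.8]
width: 0.0294
```

```bash
cat >> h.py <<'E'
def over(col,fn=None):
    c=eyes.camera("wrist"); fn and save(c,fn)
    z=r.read_state()["ee_pos"][2]+.0025
    f=fit(c,col,Hd[col],"holder"); print("holder fit",f)
    for d in eyes.landmark_of(c,col+"_holder")[:1]: print("holder net",d["p"],atz(c,d["xy"],0))
    for d in eyes.landmark_of(c,col+"_socket_center")[:1]: print("held",d["p"],atz(c,d["xy"],z))
    go([*f[0],.19])
E
python3 -c "
from h import *
over('yellow','w4.png')
"
```

```text
holder fit (array([0.6103, 0.0491]), array([ 0.5, -1.2, -0.5,  1.3]), 1702)
holder net 0.84 [0.61035317 0.04829431 0.        ]
held 0.85 [0.61003207 0.04773672 0.19212979]
go [0.6103 0.0491 0.19  ] [ 0.024 -0.001  0.   ] [ 0. -0.  0.] at [0.6104 0.0443 0.19  ] t 12.475 w 0.0291 F [ 1.  -0.4 -2.7] j7 -0.02
```

play_rows --pt "0.017 0 0 0 0 0 15" --pt "0.017 0 0.25 0 0 0 15" --pt "0.017 0 0.5 0 0 0 15" --pt "0.017 0 0.7 0 0 0 15" --pt "0.017 0 0.7 0 0 0 15"

```text
time: 13.1
ee_pos: [0.6088, 0.0486, 0.0473]
eef_rot: [0.707, 0.708, -0.002, -0.001]
ft_force: [-0.2, 0.3, -2.0]
width: 0.029
```

```bash
python3 -c "
from h import *
c=eyes.camera('scene')
cv2.imwrite('pics/s4c.png',cv2.resize(c['image'][130:290,170:370],None,fx=3,fy=3)[:,:,::-1])
go([.6103,.0475,.044])
"
```

```text
go [0.6103 0.0475 0.044 ] [-0.005 -0.001  0.028] [-0.001  0.     0.001] at [0.6104 0.0486 0.0496] t 13.15 w 0.0291 F [-0.1 -0.  -1.4] j7 0.02
```

View pics/s4c.png

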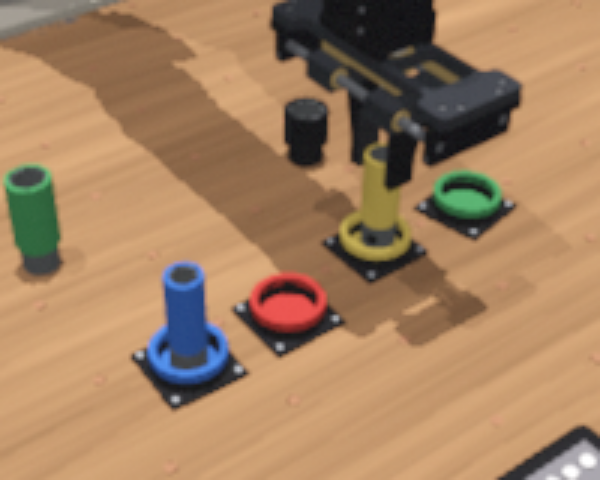

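Blue stands upright in its holder, and yellow is centred in its cup, just above the floor. Lowering it gently to contact.

play_rows --pt "0 0 0.01 0 0 0 15" --pt "0 0 0.02 0 0 0 15" --pt "0 0 0.028 0 0 0 15" --pt "0 0 0.028 0 0 0 15"

```text
time: 13.65
ee_pos: [0.6109, 0.0486, 0.044]
eef_rot: [0.707, 0.708, 0.0, -0.0]
ft_force: [-0.1, 0.1, -2.8]
width: 0.0288
```

play_rows --pt "0 0 0.005 0 0 0 15" --pt "0 0 0.008 0 0 0 15"

```text
time: 13.9
ee_pos: [0.6112, 0.0486, 0.0427]
eef_rot: [0.707, 0.708, 0.0, 0.0]
ft_force: [-2.6, -0.0, 5.2]
width: 0.0293
```

play_rows --pt "0 0 0 0 0 0 65" --pt "0 0 0 0 0 0 65" --pt "0 0 0 0 0 0 65" --pt "0 0 0 0 0 0 65"

```text
time: 14.4
ee_pos: [0.611, 0.0486, 0.0422]
eef_rot: [0.707, 0.708, 0.0, 0.0]
ft_force: [0.1, 0.1, -0.0]
width: 0.0546
```

play_rows --pt "0 0 -0.1 0 0 0 65" --pt "0 0 -0.3 0 0 0 65" --pt "0 0 -0.55 0 0 0 65" --pt "0 0 -0.78 0 0 0 65" --pt "-0.13 -0.1 -0.78 0 0 0 65"

```text
time: 15.02
ee_pos: [0.5935, 0.0241, 0.2034]
eef_rot: [0.705, 0.709, 0.003, 0.002]
ft_force: [0.1, -1.2, 0.2]
width: 0.0565
```

play_rows --pt "-0.25 -0.15 0 0 0 0 65" --pt "-0.5 -0.3 0 0 0 0 65" --pt "-0.75 -0.45 0 0 0 0 65" --pt "-1.0 -0.61 0 0 0 0 65" --pt "-1.0 -0.61 0 0 0 0 65"

```text
time: 15.65
ee_pos: [0.4671, -0.1823, 0.2]
eef_rot: [0.709, 0.705, 0.001, 0.001]
ft_force: [-0.1, 0.9, 0.2]
width: 0.057
```

```bash
python3 -c "
from h import *
c=eyes.camera('wrist'); save(c,'w5.png')
f=fit(c,'green',(.469,-.178)); print(f)
go([*f[0],.04]); eyes.camera('wrist'); go([*f[0],.04])
"
```

```text
(array([ 0.4699, -0.1777]), array([-0.9, -1.1,  0.9,  0.9]), 450)
go [ 0.4699 -0.1777  0.04  ] [0.008 0.004 0.799] [ 0.001 -0.001 -0.002] at [ 0.4686 -0.1795  0.1998] t 15.7 w 0.0563 F [0.7 0.4 1. ] j7 0.3
go [ 0.4699 -0.1777  0.04  ] [-0.     0.     0.797] [ 0.001 -0.001  0.   ] at [ 0.4695 -0.1778  0.1994] t 15.75 w 0.0566 F [-0.5 -0.1  0.1] j7 0.3
```

View pics/w5.png

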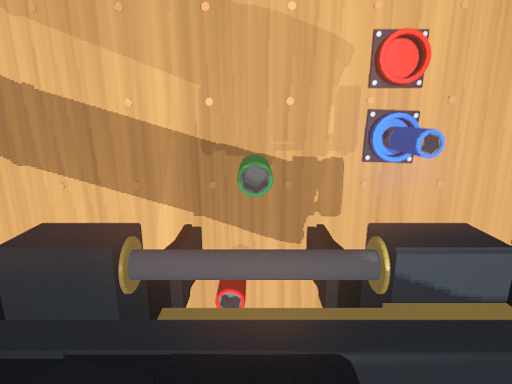

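Green is at (256,177), centred under the tool. Grip, lift and carry to the green holder.

play_rows --pt "0 0 0.26 0 0 0 65" --pt "0 0 0.52 0 0 0 65" --pt "0 0 0.8 0 0 0 65" --pt "0 0 0.8 0 0 0 65"

```text
time: 16.25
ee_pos: [0.4671, -0.1759, 0.0356]
eef_rot: [0.706, 0.708, -0.002, -0.003]
ft_force: [-1.2, -0.4, 0.6]
width: 0.0563
```

play_rows --pt "0 0 0 0 0 0 20" --pt "0 0 0 0 0 0 20" --pt "0 0 0 0 0 0 20" --pt "0 0 0 0 0 0 20" --pt "0 0 0 0 0 0 20"

```text
time: 16.88
ee_pos: [0.4703, -0.1779, 0.0397]
eef_rot: [0.707, 0.708, 0.001, 0.001]
ft_force: [-1.9, 0.1, 8.4]
width: 0.0352
```

play_rows --pt "0 0 -0.2 0 0 0 20" --pt "0 0 -0.45 0 0 0 20" --pt "0 0 -0.75 0 0 0 20" --pt "0.15 0.08 -0.75 0 0 0 20" --pt "0.3 0.15 -0.75 0 0 0 20"

```text
time: 17.5
ee_pos: [0.4998, -0.1169, 0.1894]
eef_rot: [0.707, 0.707, 0.001, 0.0]
ft_force: [0.5, -0.4, -3.5]
width: 0.0355
```

play_rows --pt "0.22 0.1 0 0 0 0 20" --pt "0.44 0.2 0 0 0 0 20" --pt "0.65 0.28 0 0 0 0 20" --pt "0.65 0.28 0 0 0 0 20"

```text
time: 18.0
ee_pos: [0.5554, 0.0169, 0.188]
eef_rot: [0.704, 0.71, 0.0, -0.0]
ft_force: [0.2, -0.9, -2.6]
width: 0.0348
```

play_rows --pt "0.22 0.1 0 0 0 0 20" --pt "0.44 0.2 0 0 0 0 20" --pt "0.65 0.28 0 0 0 0 20" --pt "0.65 0.28 0 0 0 0 20" --pt "0.65 0.28 0 0 0 0 20"

```text
time: 18.62
ee_pos: [0.6106, 0.1409, 0.1883]
eef_rot: [0.707, 0.707, -0.0, 0.0]
ft_force: [-0.8, -1.1, -2.3]
width: 0.0349
```

```bash
python3 -c "
from h import *
over('green','w6.png'); over('green')
"
```

```text
holder fit (array([0.6134, 0.1405]), array([  0. ,   2.4,  -0. , -11.4]), 2087)
holder net 0.64 [0.61257293 0.14292034 0.        ]
held 0.74 [0.60857504 0.14236658 0.19101831]
go [0.6134 0.1405 0.19  ] [-0.001  0.013 -0.007] [ 0.  0. -0.] at [0.6107 0.1407 0.1886] t 18.775 w 0.0353 F [ 0.  -0.1 -3. ] j7 -0.18
holder fit (array([0.6136, 0.1404]), array([  0. ,   2.4,  -0. , -11.4]), 2086)
holder net 0.87 [0.61134845 0.14465284 0.        ]
go [0.6136 0.1404 0.19  ] [-0.007  0.014 -0.007] [ 0. -0.  0.] at [0.6107 0.1417 0.1885] t 18.925 w 0.035 F [-0.7 -0.  -1.9] j7 -0.18
```

play_rows --pt "0.009 0.01 0 0 0 0 20" --pt "0.009 0.01 0.25 0 0 0 20" --pt "0.009 0.01 0.5 0 0 0 20" --pt "0.009 0.01 0.69 0 0 0 20" --pt "0.009 0.01 0.69 0 0 0 20"

```text
time: 19.55
ee_pos: [0.6108, 0.144, 0.0477]
eef_rot: [0.706, 0.708, -0.002, -0.001]
ft_force: [0.2, 0.0, -1.5]
width: 0.0352
```

```bash
python3 -c "
from h import *
c=eyes.camera('scene')
cv2.imwrite('pics/s6c.png',cv2.resize(c['image'][130:290,190:390],None,fx=3,fy=3)[:,:,::-1])
go([.6125,.143,.044])
"
```

```text
go [0.6125 0.143  0.044 ] [-0.006  0.     0.031] [-0.001  0.     0.001] at [0.6125 0.1442 0.0501] t 19.6 w 0.0354 F [-0.   0.1 -2.4] j7 -0.14
```

View pics/s6c.png

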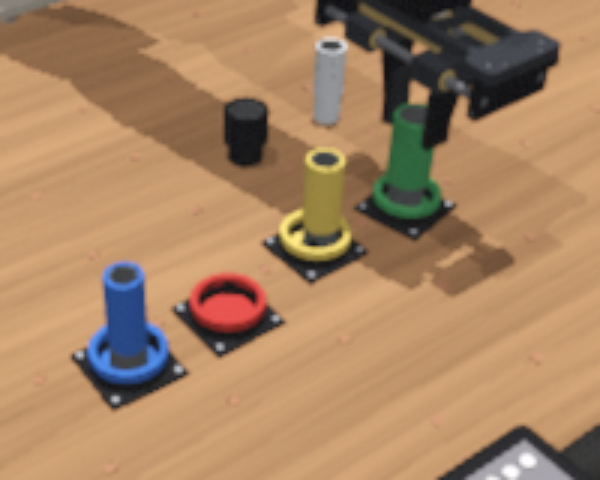

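Green is centred in its cup, blue and yellow are standing, and chrome and the short socket are untouched. Setting green down.

play_rows --pt "0 0 0.01 0 0 0 20" --pt "0 0 0.02 0 0 0 20" --pt "0 0 0.028 0 0 0 20" --pt "0 0 0.028 0 0 0 20"

```text
time: 20.1
ee_pos: [0.6128, 0.1444, 0.0448]
eef_rot: [0.707, 0.708, 0.0, -0.0]
ft_force: [-0.7, 0.1, -2.4]
width: 0.0349
```

play_rows --pt "0 0 0.005 0 0 0 20" --pt "0 0 0.009 0 0 0 20"

```text
time: 20.35
ee_pos: [0.6129, 0.1444, 0.0432]
eef_rot: [0.707, 0.708, 0.0, -0.0]
ft_force: [-2.9, -0.2, 5.2]
width: 0.0348
```

play_rows --pt "0 0 0 0 0 0 65" --pt "0 0 0 0 0 0 65" --pt "0 0 0 0 0 0 65" --pt "0 0 0 0 0 0 65"

```text
time: 20.85
ee_pos: [0.6129, 0.1444, 0.0429]
eef_rot: [0.707, 0.708, 0.0, 0.0]
ft_force: [-0.3, -0.2, 0.4]
width: 0.0558
```

play_rows --pt "0 0 -0.1 0 0 0 65" --pt "0 0 -0.3 0 0 0 65" --pt "0 0 -0.55 0 0 0 65" --pt "0 0 -0.78 0 0 0 65" --pt "-0.27 -0.1 -0.78 0 0 0 65"

```text
time: 21.48
ee_pos: [0.5953, 0.0941, 0.2039]
eef_rot: [0.704, 0.71, 0.004, 0.002]
ft_force: [0.4, -2.0, 0.0]
width: 0.0565
```

play_rows --pt "-0.25 -0.1 0 0 0 0 65" --pt "-0.5 -0.2 0 0 0 0 65" --pt "-0.75 -0.3 0 0 0 0 65" --pt "-1.0 -0.4 0 0 0 0 65" --pt "-1.0 -0.4 0 0 0 0 65"

```text
time: 22.1
ee_pos: [0.5119, -0.1147, 0.2007]
eef_rot: [0.709, 0.705, 0.001, 0.001]
ft_force: [1.3, -0.3, -0.4]
width: 0.0565
```

play_rows --pt "-0.25 -0.1 0 0 0 0 65" --pt "-0.5 -0.2 0 0 0 0 65" --pt "-0.75 -0.3 0 0 0 0 65" --pt "-1.0 -0.36 0 0 0 0 65" --pt "-1.0 -0.36 0 0 0 0 65"

```text
time: 22.72
ee_pos: [0.4401, -0.3136, 0.2001]
eef_rot: [0.709, 0.706, -0.0, 0.001]
ft_force: [0.2, 1.2, -0.5]
width: 0.0564
```

```bash
python3 -c "
from h import *
c=eyes.camera('wrist'); save(c,'w7.png')
f=fit(c,'red',(.4405,-.311)); print(f)
go([*f[0],.04]); eyes.camera('wrist'); go([*f[0],.04])
"
```

```text
(array([ 0.4417, -0.3126]), array([-0.3, -1. ,  0.3,  0.8]), 548)
go [ 0.4417 -0.3126  0.04  ] [-0.007  0.001  0.799] [ 0.001  0.    -0.001] at [ 0.4413 -0.3111  0.1997] t 22.775 w 0.0566 F [0.8 1.6 0. ] j7 0.64
go [ 0.4417 -0.3126  0.04  ] [-0.016 -0.002  0.797] [ 0.    -0.     0.001] at [ 0.4421 -0.3095  0.1994] t 22.825 w 0.0566 F [ 0.2  0.9 -0. ] j7 0.64
```

play_rows --pt "-0.013 0 0.26 0 0 0 65" --pt "-0.013 0 0.52 0 0 0 65" --pt "-0.013 0 0.8 0 0 0 65" --pt "-0.013 0 0.8 0 0 0 65"

```text
time: 23.32
ee_pos: [0.4401, -0.3094, 0.0361]
eef_rot: [0.706, 0.709, -0.001, -0.003]
ft_force: [-0.1, 0.0, 0.6]
width: 0.0563
```

play_rows --pt "0 0 0 0 0 0 20" --pt "0 0 0 0 0 0 20" --pt "0 0 0 0 0 0 20" --pt "0 0 0 0 0 0 20" --pt "0 0 0 0 0 0 20"

```text
time: 23.95
ee_pos: [0.4422, -0.3131, 0.0401]
eef_rot: [0.707, 0.708, 0.0, 0.001]
ft_force: [-1.0, -0.1, 6.9]
width: 0.0323
```

play_rows --pt "0 0 -0.2 0 0 0 20" --pt "0 0 -0.45 0 0 0 20" --pt "0 0 -0.75 0 0 0 20" --pt "0.15 0.12 -0.75 0 0 0 20" --pt "0.3 0.25 -0.75 0 0 0 20"

```text
time: 24.58
ee_pos: [0.492, -0.2519, 0.1899]
eef_rot: [0.707, 0.707, 0.001, 0.001]
ft_force: [0.3, -0.3, -3.1]
width: 0.0323
```

play_rows --pt "0.2 0.14 0 0 0 0 20" --pt "0.4 0.28 0 0 0 0 20" --pt "0.6 0.42 0 0 0 0 20" --pt "0.8 0.56 0 0 0 0 20" --pt "0.98 0.7 0 0 0 0 20"

```text
time: 25.2
ee_pos: [0.6317, -0.0544, 0.1889]
eef_rot: [0.706, 0.708, 0.0, -0.0]
ft_force: [0.9, 0.6, -2.4]
width: 0.0323
```

play_rows --pt "0 0 0 0 0 0 20" --pt "0 0 0 0 0 0 20"

```text
time: 25.45
ee_pos: [0.6306, -0.0568, 0.1886]
eef_rot: [0.707, 0.708, -0.001, -0.0]
ft_force: [0.3, -1.0, -2.3]
width: 0.0323
```

```bash
python3 -c "
from h import *
over('red','w8.png'); over('red')
"
```

```text
holder fit (array([ 0.6328, -0.0552]), array([ 0.5, -1.5, -0.5,  1.9]), 1709)
holder net 0.77 [ 0.62647105 -0.05075929  0.        ]
held 0.96 [ 0.62984025 -0.05616088  0.19137706]
go [ 0.6328 -0.0552  0.19  ] [ 0.012  0.011 -0.005] [ 0.  0. -0.] at [ 0.6306 -0.0575  0.1891] t 25.6 w 0.0323 F [-0.2  0.9 -2.7] j7 0.2
holder fit (array([ 0.6329, -0.0551]), array([ 0.5, -1.1, -0.5,  1.2]), 1718)
holder net 0.65 [ 0.62610019 -0.05420223  0.        ]
held 0.88 [ 0.63084493 -0.05800481  0.19161814]
go [ 0.6329 -0.0551  0.19  ] [ 0.009  0.01  -0.005] [ 0. -0.  0.] at [ 0.6308 -0.0569  0.189 ] t 25.75 w 0.0321 F [-0.  -0.9 -2.9] j7 0.2
```

View pics/w8.png

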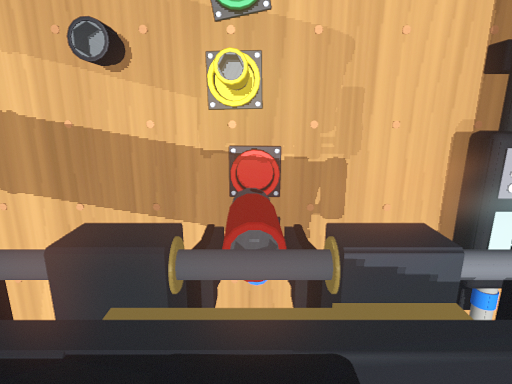

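The red holder is at (255,172), just ahead of the held red socket. A small correction, then lower.

play_rows --pt "0.007 0.007 0 0 0 0 20" --pt "0.007 0.007 0.25 0 0 0 20" --pt "0.007 0.007 0.5 0 0 0 20" --pt "0.007 0.007 0.69 0 0 0 20" --pt "0.007 0.007 0.69 0 0 0 20"

```text
time: 26.38
ee_pos: [0.6305, -0.0545, 0.0484]
eef_rot: [0.706, 0.708, -0.002, -0.002]
ft_force: [-0.1, -0.1, -1.8]
width: 0.0323
```

```bash
python3 -c "
from h import *
c=eyes.camera('scene')
cv2.imwrite('pics/s8c.png',cv2.resize(c['image'][130:290,170:370],None,fx=3,fy=3)[:,:,::-1])
go([.632,-.056,.044])
"
```

```text
go [ 0.632 -0.056  0.044] [-0.006 -0.001  0.034] [-0.001  0.     0.001] at [ 0.6322 -0.0549  0.0508] t 26.425 w 0.032 F [ 0.7 -0.8 -1.9] j7 0.25
```

View pics/s8c.png

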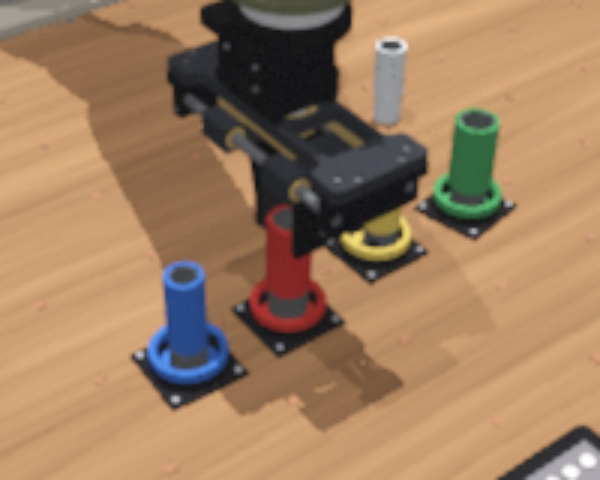

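Red is centred in its cup. Setting it down.

play_rows --pt "0 0 0.01 0 0 0 20" --pt "0 0 0.02 0 0 0 20" --pt "0 0 0.03 0 0 0 20" --pt "0 0 0.03 0 0 0 20"

```text
time: 26.92
ee_pos: [0.6325, -0.0547, 0.045]
eef_rot: [0.707, 0.708, 0.0, -0.0]
ft_force: [-0.3, 0.9, -2.7]
width: 0.0322
```

play_rows --pt "0 0 0.005 0 0 0 20" --pt "0 0 0.009 0 0 0 20"

```text
time: 27.18
ee_pos: [0.6328, -0.055, 0.0437]
eef_rot: [0.707, 0.708, 0.0, 0.0]
ft_force: [-3.7, 0.4, 8.5]
width: 0.0322
```

play_rows --pt "0 0 0 0 0 0 65" --pt "0 0 0 0 0 0 65" --pt "0 0 0 0 0 0 65" --pt "0 0 0 0 0 0 65"

```text
time: 27.68
ee_pos: [0.6325, -0.0548, 0.043]
eef_rot: [0.707, 0.708, 0.0, -0.0]
ft_force: [0.6, -0.4, -0.1]
width: 0.0552
```

play_rows --pt "0 0 -0.1 0 0 0 65" --pt "0 0 -0.3 0 0 0 65" --pt "0 0 -0.55 0 0 0 65" --pt "0 0 -0.85 0 0 0 65" --pt "0 0 -0.95 0 0 0 65"

```text
time: 28.3
ee_pos: [0.6339, -0.0556, 0.2389]
eef_rot: [0.707, 0.707, 0.002, 0.002]
ft_force: [-0.2, 0.6, 0.7]
width: 0.0565
```

play_rows --pt "0 -0.25 0 0 0 0 65" --pt "0 -0.5 0 0 0 0 65" --pt "0 -0.75 0 0 0 0 65" --pt "0 -0.75 0 0 0 0 65" --pt "0 -0.75 0 0 0 0 65"

```text
time: 28.92
ee_pos: [0.4832, -0.055, 0.2343]
eef_rot: [0.707, 0.708, 0.001, 0.0]
ft_force: [0.3, 0.5, -0.5]
width: 0.0563
```

```bash
python3 -c "
from h import *
c=eyes.camera('scene'); d=eyes.camera('top')
a=cv2.resize(c['image'][120:290,150:390],(750,531)); save(d,'t9.png')
cv2.imwrite('pics/s9.png',a[:,:,::-1])
for k in names[4:6]:
  for q in eyes.landmark_of(d,k)[:1]: print(k,q['p'],atz(d,q['xy'],.039 if 'chrome' in k else .026))
go([.48,-.055,.23])
"
```

```text
chrome_socket_center 0.61 [0.47450687 0.18574696 0.039     ]
short_socket_center 0.52 [0.46734333 0.07839169 0.026     ]
go [ 0.48  -0.055  0.23 ] [ 0.001 -0.016  0.015] [-0.     0.001  0.001] at [ 0.4832 -0.0552  0.233 ] t 29.125 w 0.057 F [-0.4  0.1 -0. ] j7 0.01
```

View pics/s9.png

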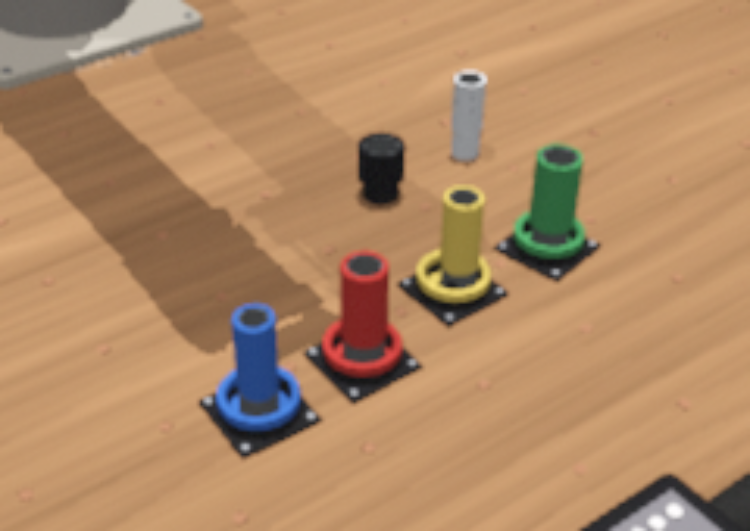

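All four sockets stand upright in their own holders, with chrome and the short socket standing and the arm clear. Handing in.

```bash
python3 -c "
from h import *
print(job.close_job())"
```

```text
the job is handed in; nothing more can be done
None
```

The four colour-sleeved sockets are put away, and the job was handed in at about 29 s. Each one stands upright on the floor of the holder of its own colour, with the hexagon opening up. I lowered each until the wrist force showed contact, 5 to 12 N, before opening the jaws.

- **Final view:** the last scene picture shows all four upright inside their cups, the chrome and short sockets still standing, and the arm clear of everything.
- **Bystander positions:** at the end the network put the short socket within 4 mm and the chrome one within about 8 mm of the first reading. I take the 8 mm to be detection noise, because the gripper never went near chrome.
- **Disagreements between cameras:** the top camera read x about 4 to 6 mm lower than the wrist camera, and the scene camera read high because its fit included the coloured outer sides of the rims. I used the wrist camera and looked at each socket in its cup before setting it down.
- **One inconclusive check:** a top-view colour fit on the placed blue socket mixed it up with its blue rim, so I relied on the scene picture for that one.

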